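# Clear the pot and refit the wax warmer's control knob

### The job

The melting pot on the wax warmer is in the way of the control shaft: slide it sideways along the plate, never lifting or tipping it, until it stands centred on the empty orange ring, and let go of it. Then take the loose black knob from the table, turn it so that the flat in its hole matches the flat of the D-shaped shaft (the red pointer on the knob over the red mark on the white dial), push it fully onto the shaft, and go on pressing so that the sprung shaft is held down at the bottom of its travel. Finish while still holding the knob pressed down, and leave the paints, jar, brush and palette knife where they are.

Things in the scene. Friction and masses are not known exactly. Their poses are not given: they have to be found in the camera images.
- warmer: dark flat wax-warming plate, 200 (x) x 380 (y) mm, 50 high, fixed to the table at a place and yaw that vary. Origin under its centre; its flat deck is at z = 50 mm. On the deck lie two orange rings (122 mm outside, 112 inside diameter) and, at the +y end, a white dial with the shaft, at (0, 125, 50) mm in its frame
- ring_far (a point): centre of the empty orange ring, on the deck, at (0, -125, 50) mm of the warmer's frame: where the pot must go
- ring_near (a point): centre of the orange ring on which the pot stands at first, at (0, 10, 50) mm of the warmer's frame
- pot: small round aluminium saucepan, loose, about 0.3 to 0.6 kg, 100 mm across, 75 tall, open and empty, with one straight dark wooden handle to its +y that starts out above the shaft. Origin at the centre of its underside, z up
- pot_handle (a point): point in the middle of the pot's handle, at (0, 115, 60) mm of the pot's frame. The handle is a level bar along the pot's y, from y = 48 to 163 mm, 14 wide (x) and 16 tall; its underside is 52 mm above the deck, 28 mm above the shaft's tip
- knob: loose black twelve-sided knob standing on its open underside, 40 mm tall, 44 mm across flats (one faces +x, one every 30 degrees, 11.8 mm wide), 0.05 to 0.09 kg, silver top, red pointer along +x. Origin at the centre of its underside, where a D-shaped hole opens: 16 mm deep, 16 in diameter, its flat 4 mm from the axis on the +x side. Between flat fingers it settles with flats against them
- bore_end (a point): centre of the end of the knob's hole, on the axis, 16 mm above the knob's underside, with the knob's axes
- shaft_tip (a point): centre of the top of the upright brass D-shaft, with the shaft's axes. 14 mm in diameter, its flat 3 mm from the axis on its +x side, tapered over the top 3.5 mm, tip 24 mm above the deck when not pressed. It does not turn. It enters the knob's hole, with 1 mm play all round, only when the two +x axes agree within about 10 degrees
- dial: round white dial plate, 68 mm across, 1 mm thick, on the deck, carrying the shaft; origin at its centre on the deck; its +x, marked by a red radial line, is the side of the shaft's flat; fixed, its yaw varies. With the knob fully on and not pressed, the knob's underside is 8 mm above the deck
- shaft (a joint): how far the shaft is pressed down (m): 0 free, 0.006 at the bottom of its travel; spring of 3 N at the start rising to 8 N at the bottom
- paint_purple: paint bottle, purple body, 48 mm across, 140 tall; a bystander, to be left alone; origin under its middle
- paint_orange: paint bottle, orange, 48 mm across, 120 tall; a bystander, to be left alone; origin under its middle
- paint_sage: paint bottle, pale sage green, 48 mm across, 120 tall; a bystander, to be left alone; origin under its middle
- water_jar: open glass jar, 72 mm across, 85 tall; a bystander, to be left alone; origin under its middle
- brush: paint brush with a light wooden handle, lying flat; a bystander, to be left alone; origin under its middle
- palette_knife: palette knife with a blue handle, lying flat; a bystander, to be left alone; origin under its middle
Things that resemble listed ones, but are neither listed nor needed, are in the scene too. There is more than one size of the knob; the one meant has the size given above.

How it is judged:
On the way:
1. the pot has been slid onto the empty ring and let go (horizontal distance between pot and ring_far below 0.015 m and z of pot in the frame of warmer below 0.053 m and angle between pot's own z axis and vertical below 0.06 rad and contact force between the fingers and pot below 0.1 N and linear speed of pot below 0.02 m/s), for 0.2 s.
At the end, for the whole second after the job is handed in: Pot untouched, upright, within 15 mm of the far ring's centre. Knob fully on the shaft (3 mm in depth and sideways, pointer within 0.22 rad, tilt under 0.12), fingers on it (2 N), pressing the shaft with over 4 N more than 4.2 of its 6 mm down, off the deck, for 1 s (horizontal distance between pot and ring_far below 0.015 m and z of pot in the frame of warmer below 0.053 m and angle between pot's own z axis and vertical below 0.06 rad and contact force between each of the arm, the fingers and pot below 0.1 N and horizontal distance between bore_end and shaft_tip below 0.003 m and z of bore_end in the frame of shaft_tip below 0.003 m and angle between the x axis of knob and the x axis of shaft_tip, either way round below 0.22 rad and angle between knob's own z axis and vertical below 0.12 rad and value of joint shaft above 0.0042 m and contact force between knob and dial above 4 N and contact force between the fingers and knob above 2 N and contact force between knob and warmer below 0.5 N and linear speed of knob below 0.03 m/s); the arm keeps its last pose, push and grip.
It fails at once if the pot is lifted off the plate (its underside more than 8 mm above the deck) or tipped (over 0.2 rad) or pushed off (z of pot in the frame of warmer above 0.058 m or z of pot in the frame of warmer below 0.04 m or angle between pot's own z axis and vertical above 0.2 rad).
It fails at once if a bystander (paint bottle, jar, brush, palette knife) is moved by more than 30 mm (distance of any of paint_purple, paint_orange, paint_sage, water_jar, brush, palette_knife from where it was at the start of the episode above 0.03 m).
It also fails if it takes over 64 s, if anything falls off the work surface, if the arm or the gripper's body presses on something with over 40 N, if the wrist force passes 120 N, or if a joint passes its speed limit or range.

### The arm

A 7-joint arm with a two-finger parallel gripper is mounted at the origin on the work surface. World frame = base frame: x ahead of the robot, y to its left, z up, the work surface at z = 0. Lengths are in m, angles in rad, forces in N, time in s.
With the tool pointing down it reaches from about 0.425 to 1.025 m from the base axis. Payload 9.4 kg.
Tool frame: the origin (TCP) lies midway between the tips of the shut fingers; the grasp point (between the pads) lies 19 mm behind it; z points along the fingers, y is the direction in which the jaws open and shut (so a half turn about z gives the same grasp; the last joint's range is limited). The gripper opens to 93 mm and grips with 3 to 60 N. Pads are 15 mm wide; open, the fingers measure 128 mm over their backs; the gripper's body (75 mm by 188 mm) begins 65 mm behind the grasp point.
Start: joints at [-1.207, 0.599, -0.003, 1.599, 0.002, 0.943, -0.08], TCP at [0.309, 0.656, 0.219] pointing down, gripper open.
Joint ranges: [-2.57, 2.57], [-0.35, 1.97], [-1.29, 1.29], [0.11, 2.56], [-1.05, 4.19], [0.11, 1.86], [-2.63, 2.63]. Speed limits (rad/s): [2.22, 2.22, 3.01, 3.01, 3.14, 3.14, 3.14].

### API

Orientations are given as a unit quaternion [x, y, z, w].
In Python, from bench import sense, camera, hand_in gives the robot as it stands.
- The arm moves only by the shell command python3 -m jog 'ROWS' [FORCE]. ROWS is JSON, a list of rows, each an object of numbers: "dx", "dy", "dz": the shift along the tool's x, y, z each as a share of 0.2 m, from -1 to 1; "rx", "ry", "rz": the turn, a rotation vector about the tool's x, y, z each as a share of 30 degrees, from -1 to 1; "grip": the closure, from -1 (fully open) to 1 (shut), so that 0 is half open. A call has 1 to 10 rows; each row is the pose to reach, as a shift and turn from the pose commanded when the call began, along the tool's axes at that moment; what a row does not reach only later rows make up. A row lasts 1/12 s, in which the tool goes at most 41.7 mm and 7.16 degrees, less where a joint would pass 70% of its speed; a pose out of reach is approached as far as the arm can. A call with a number of a shift or a turn outside -1 to 1 is refused whole. A call with a gripper value outside its range is refused whole. The fingers move at their own pace and stop on an object; FORCE is the grip in N (left out, the last holds). Time passes only in rows, so rows that repeat a pose let the fingers close. It gives the time, the measured TCP pose, the force and the opening at its end, in the units of the state.
- sense(): the state, without advancing time (a new reading comes with each control period).
- camera(name): name is "scene" or "top" or "wrist"; returns a dict with "frame" (384x512x3 uint8, red, green, blue), "depth" (384x512 float32, m along the optical axis (not along the pixel's ray), 0 where there is no reading), "fx", "fy", "cx", "cy" (pixels), "dist_coeffs" ([k1, k2, p1, p2, k3] as OpenCV has them; the pictures are not rectified), "world_from_camera" (4x4, takes a point from camera to world coordinates). Camera axes: x right, y down, z forward; pixel columns grow to the right and rows downward; lengths in m; the calibration is good to about 2 mm. A picture is of the moment at which its call begins.
- hand_in(): hands the job in, once; it reports no verdict.
The state is a dict: "time": time; "qpos": joint angles; "qd": joint speeds; "tau": joint torques, N m; "ee_pos": TCP position; "eef_rot": TCP orientation; "force": force on the tool from outside, world axes, zero at the start; "torque": the same for the moment, N m; "finger_gap": finger opening in m.
Only numpy, scipy, OpenCV 4.12 (cv2) and the standard library are available. Lean on these libraries where they do the work, as an engineer would, in place of code of your own. Each camera call takes 0.05 s, during which the arm holds its last target.

## Working session

There is one attempt and no reset: what is moved stays moved. The work goes in short steps, Python scripts to look and compute and a shell command to move; the robot and the scene stay as the last step left them, time stands still between calls to the robot, and variables do not carry over. Pictures are saved under pics/ and viewed, and the job is handed in when it is done.

```bash
ls; mkdir -p pics; cat > h.py <<'E'
import numpy as np,cv2
from bench import sense,camera
def snap(n,f):
    c=camera(n); cv2.imwrite(f'pics/{f}.png',c['frame'][:,:,::-1]); np.savez(f'pics/{f}.npz',**c); return c
def load(f): return dict(np.load(f'pics/{f}.npz'))
def K(c): return np.array([[c['fx'],0,c['cx']],[0,c['fy'],c['cy']],[0,0,1]],float)
def ray(c,u,v):
    p=cv2.undistortPoints(np.array([[[u,v]]],float),K(c),np.array(c['dist_coeffs'],float))[0,0]
    return np.array([p[0],p[1],1.])
def atz(c,u,v,z):
    T=np.array(c['world_from_camera']);d=T[:3,:3]@ray(c,u,v);o=T[:3,3];return o+d*(z-o[2])/d[2]
def dep(c,u,v):
    T=np.array(c['world_from_camera']);return T[:3,:3]@(ray(c,u,v)*c['depth'][int(round(v)),int(round(u))])+T[:3,3]
def cloud(c):
    h,w=c['depth'].shape;uu,vv=np.meshgrid(np.arange(w),np.arange(h))
    p=cv2.undistortPoints(np.stack([uu,vv],-1).reshape(-1,1,2).astype(float),K(c),np.array(c['dist_coeffs'],float)).reshape(h,w,2)
    P=np.dstack([p,np.ones((h,w))])*c['depth'][...,None]
    T=np.array(c['world_from_camera']);return P@T[:3,:3].T+T[:3,3]
def proj(c,P):
    T=np.linalg.inv(np.array(c['world_from_camera']))
    return cv2.projectPoints(np.atleast_2d(P).astype(float),cv2.Rodrigues(T[:3,:3])[0],T[:3,3],K(c),np.array(c['dist_coeffs'],float))[0][:,0]
E
python3 - <<'E'
from h import *
for n in['scene','top','wrist']: snap(n,n+'0')
s=sense();print({k:np.round(v,3) for k,v in s.items()})
E
```

```text
pics
{'time': np.float64(0.15), 'qpos': array([-1.207,  0.6  , -0.002,  1.6  ,  0.002,  0.943, -0.08 ]), 'qd': array([ 0.   , -0.002, -0.002, -0.003, -0.   , -0.001, -0.001]), 'tau': array([ 4.0000e-03, -7.6558e+01,  1.4990e+00, -2.5256e+01, -5.2000e-02,
        1.5000e-02,  0.0000e+00]), 'ee_pos': array([0.309, 0.655, 0.218]), 'eef_rot': array([ 0.219,  0.976, -0.001, -0.   ]), 'force': array([0.39 , 0.064, 0.19 ]), 'torque': array([-0.073, -0.055,  0.027]), 'finger_gap': np.float64(0.093)}
```

View pics/scene0.png

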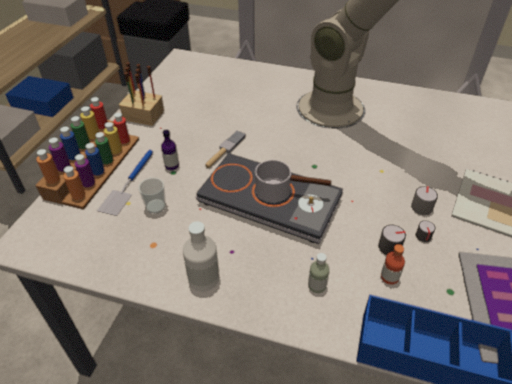

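View pics/top0.png

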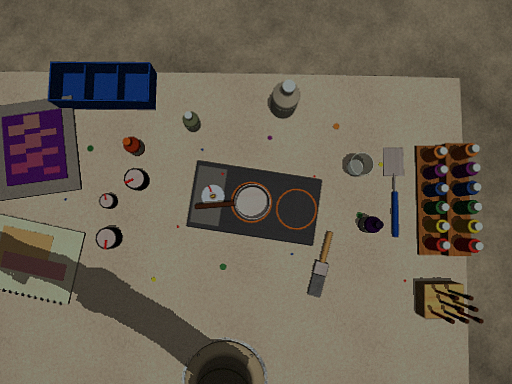

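View pics/wrist0.png

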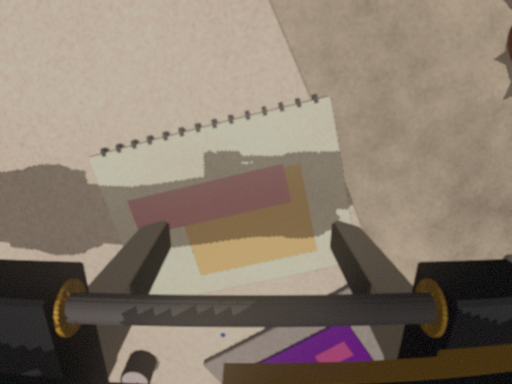

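The top view shows the warmer around (255,203), with the pot at (252,203) and its handle running left over the dial at (212,196). The empty ring is at (297,209). There are three knob candidates: (136,179), (108,201), which is small, and (108,238). Next I'll measure them.

```bash
python3 - <<'E'
from h import *
c=load('top0');C=cloud(c)
print(np.round(c['world_from_camera'],3).tolist(),c['fx'])
f=c['frame'].astype(int)
for n,(u,v) in dict(a=(136,179),b=(108,201),d=(108,238)).items():
    sub=C[v-16:v+17,u-16:u+17].reshape(-1,3); z=np.percentile(sub[:,2],97)
    top=sub[(sub[:,2]>0.02)]; t=sub[sub[:,2]>z-0.006]
    r=cv2.minEnclosingCircle(t[:,:2].astype(np.float32))
    print(n,round(z,4),np.round(t.mean(0),4),'r',np.round(r,4),len(t),np.round([top.min(0),top.max(0)],3).tolist())
# deck
z=C[...,2]; m=(np.abs(z-0.05)<0.006); m[:150]=0;m[250:]=0;m[:,:180]=0;m[:,330:]=0
m8=cv2.morphologyEx(m.astype(np.uint8),cv2.MORPH_CLOSE,np.ones((3,3)))
n,l,st,_=cv2.connectedComponentsWithStats(m8);k=1+st[1:,4].argmax();pts=np.argwhere(l==k)
P=C[pts[:,0],pts[:,1],:2];rc=cv2.minAreaRect(P.astype(np.float32));print('deck',rc,np.median(z[l==k]))
# orange
hsv=cv2.cvtColor(c['frame'],cv2.COLOR_RGB2HSV)
o=(hsv[...,0]>4)&(hsv[...,0]<18)&(hsv[...,1]>130)&(l==k)
ii=np.argwhere(o);W=np.array([atz(c,b,a,.051) for a,b in ii])
far=W[ii[:,1]>274]
def circ(p):
    A=np.c_[2*p,np.ones(len(p))];s=np.linalg.lstsq(A,(p**2).sum(1),rcond=None)[0];return s[:2],np.sqrt(s[2]+s[:2]@s[:2])
print('far',circ(far[:,:2]),len(far)); 
ne=W[ii[:,1]<=274]; print('near',circ(ne[:,:2]),len(ne))
p=C[(z>0.115)&(z<0.14)&(np.abs(np.arange(512)-252)<30)[None]&(np.abs(np.arange(384)-203)<30)[:,None]];print('pot rim',circ(p[:,:2]),len(p),np.median(p[:,2]))
s=cv2.resize(c['frame'][150:260,80:330,::-1],None,fx=3.2,fy=3.2,interpolation=cv2.INTER_CUBIC);cv2.imwrite('pics/topcrop.png',s)
E
```

```text
[[0.01, -0.996, 0.087, 0.474], [-1.0, -0.011, -0.018, -0.061], [0.018, -0.087, -0.996, 1.253], [0.0, 0.0, 0.0, 1.0]] 406.73793870977124Traceback (most recent call last):
  File "<stdin>", line 9, in <module>
    return _wrapfunc(a, 'round', decimals=decimals, out=out)
    return _wrapit(obj, method, *args, **kwds)
    conv = _array_converter(obj)
ValueError: setting an array element with a sequence. The requested array has an inhomogeneous shape after 1 dimensions. The detected shape was (2,) + inhomogeneous part.
```

```bash
cat > m.py <<'E'
from h import *
c=load('top0');C=cloud(c)
f=c['frame'].astype(int)
for n,(u,v) in dict(a=(136,179),b=(108,201),d=(108,238)).items():
    sub=C[v-16:v+17,u-16:u+17].reshape(-1,3); z=np.percentile(sub[:,2],97)
    top=sub[(sub[:,2]>0.02)]; t=sub[sub[:,2]>z-0.006]
    r=cv2.minEnclosingCircle(t[:,:2].astype(np.float32))
    print(n,round(z,4),np.round(t.mean(0),4),'r',np.round(r[0],4),round(r[1],4),len(t),np.round([top.min(0),top.max(0)],3).tolist())
z=C[...,2]; m=(np.abs(z-0.05)<0.006); m[:150]=0;m[250:]=0;m[:,:180]=0;m[:,330:]=0
m8=cv2.morphologyEx(m.astype(np.uint8),cv2.MORPH_CLOSE,np.ones((3,3)))
n,l,st,_=cv2.connectedComponentsWithStats(m8);k=1+st[1:,4].argmax();pts=np.argwhere(l==k)
P=C[pts[:,0],pts[:,1],:2];rc=cv2.minAreaRect(P.astype(np.float32));print('deck',rc,np.median(z[l==k]))
hsv=cv2.cvtColor(c['frame'],cv2.COLOR_RGB2HSV)
o=(hsv[...,0]>4)&(hsv[...,0]<18)&(hsv[...,1]>130)&(l==k)
ii=np.argwhere(o);W=np.array([atz(c,b,a,.051) for a,b in ii])
def circ(p):
    A=np.c_[2*p,np.ones(len(p))];s=np.linalg.lstsq(A,(p**2).sum(1),rcond=None)[0];return s[:2],np.sqrt(s[2]+s[:2]@s[:2])
far=W[ii[:,1]>274];print('far',circ(far[:,:2]),len(far)); 
ne=W[ii[:,1]<=274]; print('near',circ(ne[:,:2]),len(ne))
p=C[(z>0.115)&(z<0.14)&(np.abs(np.arange(512)-252)<30)[None]&(np.abs(np.arange(384)-203)<30)[:,None]];print('pot rim',circ(p[:,:2]),len(p),np.median(p[:,2]))
s=cv2.resize(c['frame'][150:260,80:330,::-1],None,fx=3.2,fy=3.2,interpolation=cv2.INTER_CUBIC);cv2.imwrite('pics/topcrop.png',s)
E
python3 m.py
```

```text
a 0.0598 [0.598  0.2697 0.0683] r [0.5409 0.1215] 0.1944 317 [[0.474, -0.061, 0.02], [0.63, 0.304, 1.253]]
b 0.0423 [0.5322 0.3481 0.07  ] r [0.5069 0.1588] 0.2222 163 [[0.474, -0.061, 0.02], [0.556, 0.379, 1.253]]
d 0.0597 [0.4226 0.3457 0.0682] r [0.4448 0.1593] 0.2221 321 [[0.39, -0.061, 0.02], [0.474, 0.379, 1.253]]
deck ((0.5328906774520874, -0.08297237753868103), (0.3777199387550354, 0.2001105695962906), 81.74908447265625) 0.049993565606319734
far (array([ 0.51448725, -0.20674793]), np.float64(0.0584374349059595)) 281
near (array([ 0.53372668, -0.07366356]), np.float64(0.05866901764737092)) 243
pot rim (array([ 0.53041015, -0.0669093 ]), np.float64(0.052129782208803786)) 177 0.12267820797634488
```

View pics/topcrop.png

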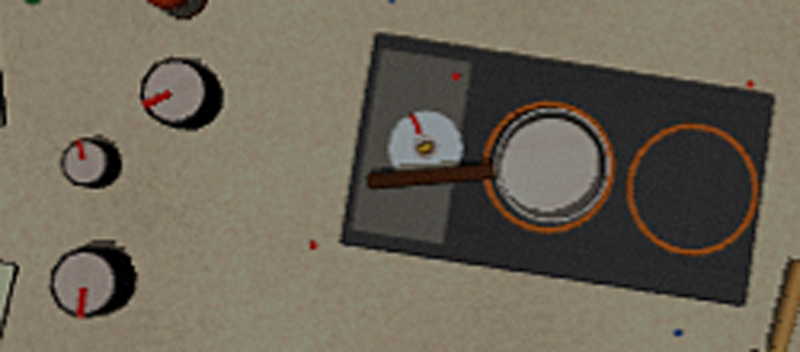

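```bash
python3 - <<'E'
from h import *
c=load('top0');C=cloud(c);ok=c['depth']>0;z=C[...,2]
for n,(u,v) in dict(a=(136,179),b=(108,201),d=(108,238)).items():
    sub=C[v-16:v+17,u-16:u+17][ok[v-16:v+17,u-16:u+17]]; zz=np.percentile(sub[:,2],96)
    t=sub[sub[:,2]>zz-0.005]; r=cv2.minEnclosingCircle(t[:,:2].astype(np.float32))
    print(n,zz,t.mean(0),r,len(t))
hsv=cv2.cvtColor(c['frame'],cv2.COLOR_RGB2HSV)
H=(z>0.108)&(z<0.125)&ok; H[:,236:]=0;H[:,:190]=0;H[:190]=0;H[:215]&=True;H[215:]=0
p=C[H];print(len(p),p[:,2].mean());m=p.mean(0);u,s,vt=np.linalg.svd(p[:,:2]-m[:2]);d=vt[0]*np.sign(vt[0,1]);q=(p[:,:2]-m[:2])@d
print('handle mid',m,'dir',d,np.degrees(np.arctan2(-d[0],d[1])),'ext',m[:2]+d*q.min(),m[:2]+d*q.max(),q.max()-q.min())
R=(z>0.12)&(z<.13)&ok;R[:,:228]=0;R[:,275:]=0;R[:175]=0;R[235:]=0
p=C[R];print('rim minEnc',cv2.minEnclosingCircle(p[:,:2].astype(np.float32)),len(p))
red=((hsv[...,0]<8)|(hsv[...,0]>172))&(hsv[...,1]>120)&(hsv[...,2]>70)
for n,(u0,u1,v0,v1,zz) in dict(dial=(202,222,183,195,.051),knob=(98,118,191,205,.04)).items():
    ii=np.argwhere(red[v0:v1,u0:u1]);W=np.array([atz(c,b+u0,a+v0,zz) for a,b in ii]);print(n,len(W),W.mean(0)[:2]);
    print(np.round(W[:,:2],3).tolist())
E
```

```text
a 0.05903339604091604 [0.59934218 0.27309448 0.05711673] ((0.6000704169273376, 0.27248823642730713), 0.03246394544839859) 301
b 0.041495462830348114 [0.53357935 0.35836269 0.04027341] ((0.533607006072998, 0.3592521548271179), 0.021932147443294525) 156
d 0.059208942275517935 [0.42218185 0.34938378 0.05728878] ((0.4220384657382965, 0.3496808111667633), 0.03154991567134857) 297
210 0.11671752396331382
handle mid [0.52168667 0.02711769 0.11671752] dir [-0.10378724  0.99459952] 5.957298741378235 ext [ 0.52757013 -0.0292638 ] [0.51577508 0.0837689 ] 0.1136464433923901
rim minEnc ((0.5313946008682251, -0.06995196640491486), 0.05640358850359917) 117
dial 10 [0.5711544  0.04935055]
[[0.579, 0.055], [0.579, 0.052], [0.576, 0.052], [0.573, 0.051], [0.573, 0.048], [0.57, 0.048], [0.567, 0.048], [0.567, 0.045], [0.564, 0.048], [0.564, 0.045]]
knob 11 [0.54518733 0.36326694]
[[0.552, 0.366], [0.552, 0.363], [0.549, 0.369], [0.549, 0.366], [0.549, 0.363], [0.546, 0.363], [0.543, 0.363], [0.54, 0.363], [0.54, 0.36], [0.537, 0.362], [0.537, 0.359]]
```

```bash
cat >> h.py <<'E'
from scipy.spatial.transform import Rotation as Ro
def goal(p,ya):  # ya: world angle (deg) of tool y (jaw) axis
    s=sense();R=Ro.from_quat(s['eef_rot']);t=R.inv().apply(np.array(p)-s['ee_pos'])
    a=np.radians(ya);y=np.array([np.cos(a),np.sin(a),0]);zz=np.array([0,0,-1.]);G=np.c_[np.cross(y,zz),y,zz]
    rv=(R.inv()*Ro.from_matrix(G)).as_rotvec()
    print('shift',np.round(t/.2,3),'rot',np.round(np.degrees(rv)/30,3),'rows',max(np.linalg.norm(t)/.0417,np.degrees(np.linalg.norm(rv))/7.16).round(1))
def st():
    s=sense();R=Ro.from_quat(s['eef_rot']).as_matrix();print('t',s['time'],'p',np.round(s['ee_pos'],4),'ya',np.degrees(np.arctan2(R[1,1],R[0,1])).round(2),'tilt',np.degrees(np.arccos(-R[2,2])).round(2),'F',np.round(s['force'],2),'gap',s['finger_gap'],'q',np.round(s['qpos'],2))
E
python3 -c "
from h import *
st();goal([.523,.015,.21],5.96)"
```

```text
t 0.15 p [0.3092 0.6554 0.218 ] ya 64.75 tilt 0.07 F [0.39 0.06 0.19] gap 0.09326661196229913 q [-1.21  0.6  -0.    1.6   0.    0.94 -0.08]
shift [-2.333 -2.44   0.043] rot [-2.00e-03  1.00e-03  1.96e+00] rows 16.2
```

```bash
python3 -m jog '[{"dx":-0.95,"dy":-1,"rz":0.95,"dz":0,"grip":-1},{"dx":-0.95,"dy":-1,"rz":0.95,"grip":-1},{"dx":-0.95,"dy":-1,"rz":0.95,"grip":-1},{"dx":-0.95,"dy":-1,"rz":0.95,"grip":-1},{"dx":-0.95,"dy":-1,"rz":0.95,"grip":-1},{"dx":-0.95,"dy":-1,"rz":0.95,"grip":-1},{"dx":-0.95,"dy":-1,"rz":0.95,"grip":-1},{"dx":-0.95,"dy":-1,"rz":0.95,"grip":-1}]'
python3 -c "
from h import *
st();goal([.523,.015,.21],5.96)"
```

```text
t 0.15 p [0.3092 0.6554 0.218 ] ya 64.75 tilt 0.07 F [0.39 0.06 0.19] gap 0.09326661196229913 q [-1.21  0.6  -0.    1.6   0.    0.94 -0.08]
shift [-2.333 -2.44   0.043] rot [-2.00e-03  1.00e-03  1.96e+00] rows 16.2schema error: expected keys dx, dy, dz, rx, ry, rz, grip
```

```bash
python3 -m jog '[{"dx":-0.95,"dy":-1,"dz":0,"rx":0,"ry":0,"rz":0.95,"grip":-1},{"dx":-0.95,"dy":-1,"dz":0,"rx":0,"ry":0,"rz":0.95,"grip":-1},{"dx":-0.95,"dy":-1,"dz":0,"rx":0,"ry":0,"rz":0.95,"grip":-1},{"dx":-0.95,"dy":-1,"dz":0,"rx":0,"ry":0,"rz":0.95,"grip":-1},{"dx":-0.95,"dy":-1,"dz":0,"rx":0,"ry":0,"rz":0.95,"grip":-1},{"dx":-0.95,"dy":-1,"dz":0,"rx":0,"ry":0,"rz":0.95,"grip":-1},{"dx":-0.95,"dy":-1,"dz":0,"rx":0,"ry":0,"rz":0.95,"grip":-1},{"dx":-0.95,"dy":-1,"dz":0,"rx":0,"ry":0,"rz":0.95,"grip":-1}]'
python3 -c "
from h import *
st();goal([.523,.015,.21],5.96)"
```

```text
time: 0.82
ee_pos: [0.3981, 0.3873, 0.2189]
eef_rot: [0.455, 0.89, -0.001, 0.001]
force: [0.4, -0.5, 0.5]
finger_gap: 0.0929
t 0.8167 p [0.3981 0.3873 0.2189] ya 35.84 tilt 0.16 F [ 0.43 -0.47  0.52] gap 0.09287838385054031 q [-0.98  0.4   0.14  2.   -0.08  0.75 -0.17]
shift [-1.875 -0.584  0.05 ] rot [-0.001  0.005  0.996] rows 9.4
```

```bash
python3 -m jog '[{"dx":-0.93,"dy":-0.3,"dz":0,"rx":0,"ry":0,"rz":0.95,"grip":-1},{"dx":-0.93,"dy":-0.3,"dz":0,"rx":0,"ry":0,"rz":0.95,"grip":-1},{"dx":-0.93,"dy":-0.3,"dz":0,"rx":0,"ry":0,"rz":0.95,"grip":-1},{"dx":-0.93,"dy":-0.3,"dz":0,"rx":0,"ry":0,"rz":0.95,"grip":-1},{"dx":-0.93,"dy":-0.3,"dz":0,"rx":0,"ry":0,"rz":0.95,"grip":-1},{"dx":-0.93,"dy":-0.3,"dz":0,"rx":0,"ry":0,"rz":0.95,"grip":-1}]'
python3 -c "
from h import *
st();goal([.523,.015,.21],5.96)"
```

```text
time: 1.32
ee_pos: [0.459, 0.2026, 0.2189]
eef_rot: [0.661, 0.751, -0.0, 0.001]
force: [-1.1, 0.3, -0.1]
finger_gap: 0.0932
t 1.3167 p [0.459  0.2026 0.2189] ya 7.31 tilt 0.12 F [-1.09  0.32 -0.1 ] gap 0.09316192131535672 q [-0.76  0.34  0.3   2.12 -0.15  0.7  -0.23]
shift [-0.971  0.198  0.047] rot [0.001 0.004 0.045] rows 4.8
```

```bash
python3 -m jog '[{"dx":-0.97,"dy":0.2,"dz":0,"rx":0,"ry":0,"rz":0.045,"grip":-1},{"dx":-0.97,"dy":0.2,"dz":0,"rx":0,"ry":0,"rz":0.045,"grip":-1},{"dx":-0.97,"dy":0.2,"dz":0,"rx":0,"ry":0,"rz":0.045,"grip":-1},{"dx":-0.97,"dy":0.2,"dz":0,"rx":0,"ry":0,"rz":0.045,"grip":-1},{"dx":-0.97,"dy":0.2,"dz":0,"rx":0,"ry":0,"rz":0.045,"grip":-1},{"dx":-0.97,"dy":0.2,"dz":0,"rx":0,"ry":0,"rz":0.045,"grip":-1},{"dx":-0.97,"dy":0.2,"dz":0,"rx":0,"ry":0,"rz":0.045,"grip":-1}]'
python3 -c "
from h import *
st();snap('wrist','w1')"
```

```text
time: 1.9
ee_pos: [0.5237, 0.0204, 0.2185]
eef_rot: [0.668, 0.744, -0.0, 0.0]
force: [-0.8, 0.4, -0.8]
finger_gap: 0.0932
t 1.9 p [0.5237 0.0204 0.2185] ya 6.23 tilt 0.01 F [-0.79  0.43 -0.83] gap 0.09318461120155001 q [-0.38  0.37  0.32  2.07 -0.17  0.72  0.15]
```

View pics/w1.png

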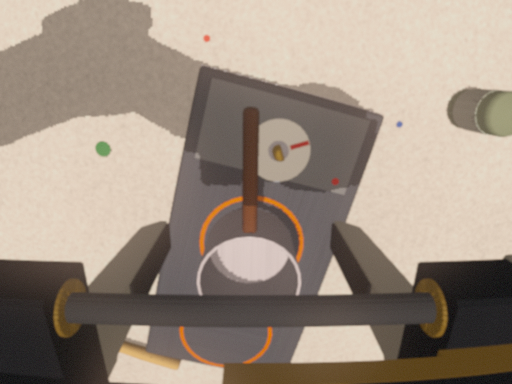

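The wrist view shows the handle from (251,108) to (250,232), the dial centred at (280,150) with its mark pointing right, and the pot rim around (249,280).

```bash
cat > m2.py <<'E'
from h import *
import sys
f=sys.argv[1]
c=load(f);C=cloud(c);ok=c['depth']>0;z=C[...,2]
hsv=cv2.cvtColor(c['frame'],cv2.COLOR_RGB2HSV)
def circ(p):
    A=np.c_[2*p,np.ones(len(p))];s=np.linalg.lstsq(A,(p**2).sum(1),rcond=None)[0];return s[:2],np.sqrt(s[2]+s[:2]@s[:2])
def flat(m,zz):
    ii=np.argwhere(m)[:,::-1]; return np.array([atz(c,u,v,zz)[:2] for u,v in ii])
# dial: white & z ~ .051
m=(hsv[...,1]<70)&(hsv[...,2]>120)&(np.abs(z-.051)<.006)&ok
n,l,s,_=cv2.connectedComponentsWithStats(m.astype(np.uint8));k=1+s[1:,4].argmax()
cnt=max(cv2.findContours((l==k).astype(np.uint8),cv2.RETR_EXTERNAL,cv2.CHAIN_APPROX_NONE)[0],key=cv2.contourArea)
W=np.array([atz(c,u,v,.051)[:2] for u,v in cnt[:,0]])
# drop pts by robust circle fit
P=W
for _ in range(8):
    o,r=circ(P);e=np.abs(np.hypot(*(W-o).T)-r);P=W[e<max(.0015,np.median(e)*1.5)]
print('dial',o,r,len(P),len(W))
red=((hsv[...,0]<8)|(hsv[...,0]>172))&(hsv[...,1]>110)&(hsv[...,2]>60)&(z<.07)&ok
Q=flat(red,.051);Q=Q[np.hypot(*(Q-o).T)<.034]
m_=Q.mean(0);vt=np.linalg.svd(Q-m_)[2][0];vt*=np.sign(vt@(m_-o))
print('mark',len(Q),m_,'ang line',np.degrees(np.arctan2(vt[1],vt[0])),'ang from centre',np.degrees(np.arctan2(*(m_-o)[::-1])))
st_=(np.abs(z-.074)<.004)&ok&(np.hypot(C[...,0]-o[0],C[...,1]-o[1])<.02);print('shaft',C[st_].mean(0) if st_.any() else None,st_.sum())
org=(hsv[...,0]>4)&(hsv[...,0]<18)&(hsv[...,1]>150)&(np.abs(z-.051)<.006)&ok
O=flat(org,.0505);
for nm,g in dict(far=[.5145,-.2067],near=[.5337,-.0737]).items():
    p=O[np.abs(np.hypot(*(O-g).T)-.0585)<.008]
    if len(p)>30: print(nm,*circ(p),len(p))
H=(z>0.108)&(z<0.123)&ok&(hsv[...,1]>90);n,l,s,_=cv2.connectedComponentsWithStats(H.astype(np.uint8));k=1+s[1:,4].argmax()
p=C[l==k];u=p[:,:2].mean(0);d=np.linalg.svd(p[:,:2]-u)[2][0];d*=np.sign(d[1]);q=(p[:,:2]-u)@d
print('handle mid',u,p[:,2].mean(),'yaw',np.degrees(np.arctan2(-d[0],d[1])),'ends',u+d*q.min(),u+d*q.max(),'pot from tip',u+d*(q.max()-.163))
E
python3 m2.py w1
```

```text
dial [0.55169758 0.03874823] 0.03444313439921761 134 182
mark 65 [0.57309285 0.0474096 ] ang line 22.647209413203555 ang from centre 22.039402467324486
shaft [0.54991834 0.03874755 0.07304879] 96
far [ 0.51575845 -0.20893749] 0.05841427966237574 353
near [ 0.53501909 -0.07514364] 0.05828814490733353 724
handle mid [0.52244712 0.02964577] 0.11757724475406693 yaw 5.663201906730395 ends [ 0.52824877 -0.02885946] [0.51707704 0.08379887] pot from tip [ 0.53316199 -0.07840556]
```

```bash
python3 -m jog '[{"dx":0,"dy":0,"dz":0.3,"rx":0,"ry":0,"rz":0.02,"grip":-1},{"dx":0,"dy":0,"dz":0.5,"rx":0,"ry":0,"rz":0.02,"grip":-1},{"dx":0,"dy":0,"dz":0.635,"rx":0,"ry":0,"rz":0.02,"grip":-0.4},{"dx":0,"dy":0,"dz":0.635,"rx":0,"ry":0,"rz":0.02,"grip":0},{"dx":0,"dy":0,"dz":0.635,"rx":0,"ry":0,"rz":0.02,"grip":0.2},{"dx":0,"dy":0,"dz":0.635,"rx":0,"ry":0,"rz":0.02,"grip":0.4}]' 15
python3 -c "
from h import *
st()"
```

```text
time: 2.45
ee_pos: [0.5236, 0.0225, 0.0929]
eef_rot: [0.67, 0.742, 0.0, -0.0]
force: [-0.2, 0.3, 0.8]
finger_gap: 0.0711
t 2.45 p [0.5236 0.0225 0.0929] ya 5.87 tilt 0.03 F [-0.22  0.33  0.83] gap 0.07113965285251024 q [-0.3   0.56  0.22  2.18 -0.28  0.43  0.24]
```

```bash
python3 -m jog '[{"dx":0,"dy":0,"dz":0,"rx":0,"ry":0,"rz":0,"grip":0.5},{"dx":0,"dy":0,"dz":0,"rx":0,"ry":0,"rz":0,"grip":0.6},{"dx":0,"dy":0,"dz":0,"rx":0,"ry":0,"rz":0,"grip":0.7},{"dx":0,"dy":0,"dz":0,"rx":0,"ry":0,"rz":0,"grip":0.8},{"dx":0,"dy":0,"dz":0,"rx":0,"ry":0,"rz":0,"grip":0.9},{"dx":0,"dy":0,"dz":0,"rx":0,"ry":0,"rz":0,"grip":1},{"dx":0,"dy":0,"dz":0,"rx":0,"ry":0,"rz":0,"grip":1},{"dx":0,"dy":0,"dz":0,"rx":0,"ry":0,"rz":0,"grip":1},{"dx":0,"dy":0,"dz":0,"rx":0,"ry":0,"rz":0,"grip":1}]' 15
python3 -c "
from h import *
st()
m2=sense()['ee_pos'];goal(m2+np.array([-.0172,-.1315,0]),5.7)"
```

```text
time: 3.2
ee_pos: [0.5232, 0.0214, 0.0916]
eef_rot: [0.671, 0.742, -0.0, -0.0]
force: [0.0, -0.7, 1.3]
finger_gap: 0.0141
t 3.2 p [0.5232 0.0214 0.0916] ya 5.79 tilt 0.01 F [ 0.01 -0.65  1.29] gap 0.014068971419727717 q [-0.3   0.56  0.22  2.18 -0.28  0.43  0.24]
shift [-0.645 -0.152  0.   ] rot [-0.     0.     0.003] rows 3.2
```

```bash
python3 -m jog '[{"dx":-0.03,"dy":-0.007,"dz":0,"rx":0,"ry":0,"rz":0,"grip":1},{"dx":-0.1,"dy":-0.024,"dz":0,"rx":0,"ry":0,"rz":0,"grip":1},{"dx":-0.18,"dy":-0.042,"dz":0,"rx":0,"ry":0,"rz":0,"grip":1},{"dx":-0.26,"dy":-0.061,"dz":0,"rx":0,"ry":0,"rz":0,"grip":1},{"dx":-0.34,"dy":-0.08,"dz":0,"rx":0,"ry":0,"rz":0,"grip":1},{"dx":-0.42,"dy":-0.099,"dz":0,"rx":0,"ry":0,"rz":0,"grip":1},{"dx":-0.5,"dy":-0.118,"dz":0,"rx":0,"ry":0,"rz":0,"grip":1},{"dx":-0.57,"dy":-0.134,"dz":0,"rx":0,"ry":0,"rz":0,"grip":1},{"dx":-0.62,"dy":-0.146,"dz":0,"rx":0,"ry":0,"rz":0,"grip":1},{"dx":-0.645,"dy":-0.152,"dz":0,"rx":0,"ry":0,"rz":0,"grip":1}]' 15
python3 -m jog '[{"dx":0,"dy":0,"dz":0,"rx":0,"ry":0,"rz":0,"grip":1},{"dx":0,"dy":0,"dz":0,"rx":0,"ry":0,"rz":0,"grip":1},{"dx":0,"dy":0,"dz":0,"rx":0,"ry":0,"rz":0,"grip":1}]'
python3 -c "
from h import *
st()
c=snap('top','top1');cv2.imwrite('pics/top1c.png',cv2.resize(c['frame'][150:260,180:330,::-1],None,fx=5,fy=5,interpolation=cv2.INTER_CUBIC))
snap('wrist','w2')"
```

```text
time: 4.03
ee_pos: [0.5056, -0.1115, 0.0916]
eef_rot: [0.671, 0.741, -0.0, 0.0]
force: [0.3, 3.5, 1.6]
finger_gap: 0.014
time: 4.28
ee_pos: [0.5059, -0.1099, 0.0916]
eef_rot: [0.67, 0.742, -0.0, 0.0]
force: [-0.1, -2.2, -0.2]
finger_gap: 0.0142
t 4.2833 p [ 0.5059 -0.1099  0.0916] ya 5.79 tilt 0.02 F [-0.12 -2.2  -0.23] gap 0.014209955974985807 q [-0.02  0.56  0.18  2.19 -0.24  0.42  0.45]
```

View pics/top1c.png

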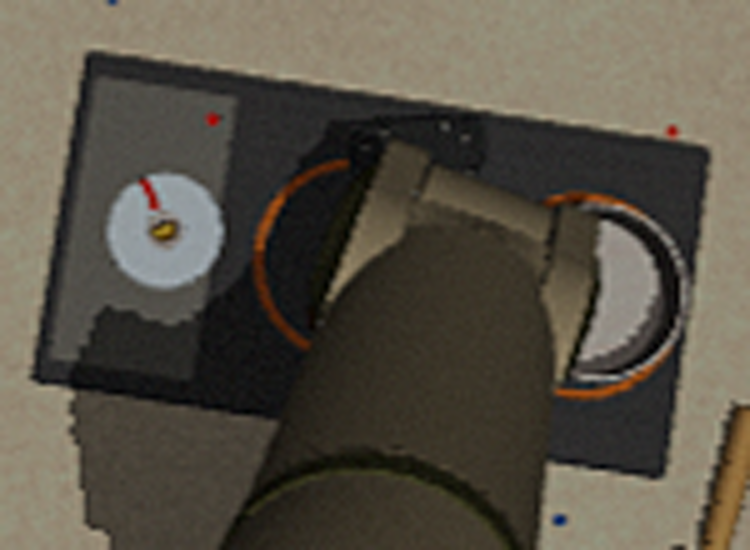

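View pics/w2.png

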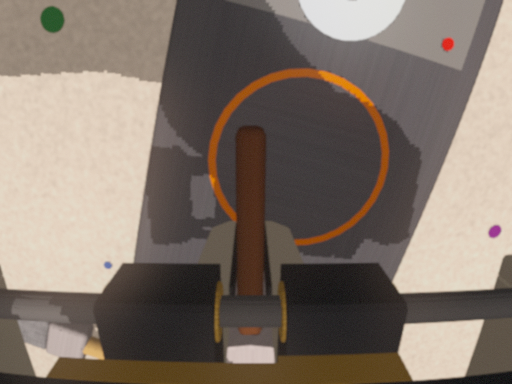

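```bash
cat > pm.py <<'E'
from h import *
import sys
c=load(sys.argv[1]);T=np.array([float(sys.argv[2]),float(sys.argv[3])]);f=c['frame'][:,:,::-1].copy();S=4
x0,x1,y0,y1=map(int,sys.argv[4:8])
im=cv2.resize(f[y0:y1,x0:x1],None,fx=S,fy=S,interpolation=cv2.INTER_CUBIC)
a=np.linspace(0,2*np.pi,120)
def dr(o,r,z,col):
    P=proj(c,np.c_[o[0]+r*np.cos(a),o[1]+r*np.sin(a),0*a+z]);q=((P-[x0,y0]+.5)*S).astype(int);cv2.polylines(im,[q[:,None]],True,col,1)
dr(T,.05,.125,(255,255,0));dr(T,.05,.05,(255,0,255))
dr(np.array([.5145,-.2067]),.061,.0505,(0,255,0))
cv2.imwrite(sys.argv[8],im)
E
python3 pm.py top1 .5145 -.2067 240 340 150 260 pics/pm1.png; python3 m2.py w2 | tail -3
```

```text
shaft None 0
near [ 0.53512016 -0.07521027] 0.05842460503822845 3554
handle mid [ 0.50336479 -0.08579122] 0.11731953559493909 yaw 5.592234554995595 ends [ 0.50819221 -0.13509388] [ 0.49950424 -0.04636326] pot from tip [ 0.51538827 -0.20858748]m2.py:22: RuntimeWarning: Mean of empty slice.
  m_=Q.mean(0);vt=np.linalg.svd(Q-m_)[2][0];vt*=np.sign(vt@(m_-o))
  ret = um.true_divide(
```

View pics/pm1.png

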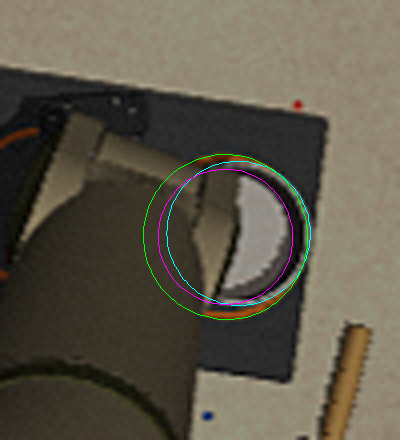

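The overlaid model rim and the handle tip both put the pot on the ring to within about 1 mm. I'll release it.

```bash
python3 -m jog '[{"dx":0,"dy":0,"dz":0,"rx":0,"ry":0,"rz":0,"grip":0.8},{"dx":0,"dy":0,"dz":0,"rx":0,"ry":0,"rz":0,"grip":0.4},{"dx":0,"dy":0,"dz":0,"rx":0,"ry":0,"rz":0,"grip":0},{"dx":0,"dy":0,"dz":0,"rx":0,"ry":0,"rz":0,"grip":0},{"dx":0,"dy":0,"dz":-0.2,"rx":0,"ry":0,"rz":0,"grip":0},{"dx":0,"dy":0,"dz":-0.4,"rx":0,"ry":0,"rz":0,"grip":0},{"dx":0,"dy":0,"dz":-0.6,"rx":0,"ry":0,"rz":0,"grip":0},{"dx":0,"dy":0,"dz":-0.65,"rx":0,"ry":0,"rz":0,"grip":0},{"dx":0,"dy":0,"dz":-0.65,"rx":0,"ry":0,"rz":0,"grip":0}]'
python3 -c "
from h import *
snap('wrist','w3');st();goal([.535,.30,.22],23-90)
"; python3 m2.py w3
```

```text
time: 5.13
ee_pos: [0.5077, -0.11, 0.2248]
eef_rot: [0.67, 0.742, 0.002, 0.002]
force: [0.8, -0.3, 0.6]
finger_gap: 0.0465
t 5.1833 p [ 0.5067 -0.1097  0.2228] ya 5.84 tilt 0.19 F [-0.45  0.62 -0.33] gap 0.04660689983012578 q [-0.11  0.36  0.29  2.08 -0.15  0.72  0.37]
shift [2.023 0.349 0.015] rot [ 0.006 -0.004  2.428] rows 10.2
dial [0.55567199 0.04742526] 0.07999146735888989 261 447
mark 67 [0.57332002 0.04761355] ang line 23.32667200535722 ang from centre 0.6112508220623272
shaft [0.54987412 0.03783603 0.07300162] 143
far [ 0.51559809 -0.20760565] 0.05741689613322218 389
near [ 0.53513223 -0.07526975] 0.0583724231105923 1482
handle mid [ 0.50489752 -0.09915242] 0.11740628855804801 yaw 5.749135739825175 ends [ 0.51098341 -0.15960062] [ 0.49959399 -0.0464751 ] pot from tip [ 0.5159222  -0.20865521]
```

View pics/w3.png

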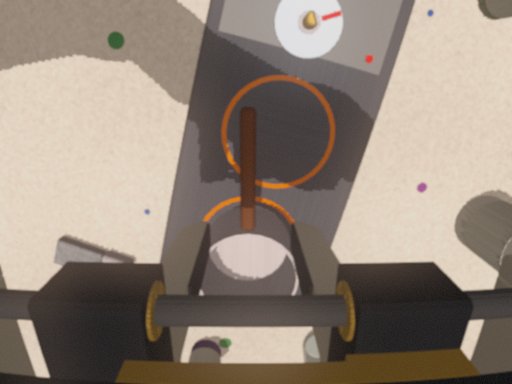

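```bash
python3 -c "
from h import *
goal([.56,.294,.22],22)
"
```

```text
shift [1.981 0.47  0.015] rot [ 0.006  0.001 -0.539] rows 9.8
```

```bash
python3 -m jog '[{"dx":1,"dy":0.24,"dz":0,"rx":0,"ry":0,"rz":-0.27,"grip":0},{"dx":1,"dy":0.24,"dz":0,"rx":0,"ry":0,"rz":-0.27,"grip":0},{"dx":1,"dy":0.24,"dz":0,"rx":0,"ry":0,"rz":-0.27,"grip":-0.5},{"dx":1,"dy":0.24,"dz":0,"rx":0,"ry":0,"rz":-0.27,"grip":-0.5},{"dx":1,"dy":0.24,"dz":0,"rx":0,"ry":0,"rz":-0.27,"grip":-0.5},{"dx":1,"dy":0.24,"dz":0,"rx":0,"ry":0,"rz":-0.27,"grip":-0.5}]'
python3 -c "
from h import *
st();goal([.56,.294,.22],22)
"
```

```text
time: 5.68
ee_pos: [0.5333, 0.1028, 0.2194]
eef_rot: [0.612, 0.791, 0.0, -0.002]
force: [0.4, -0.2, 0.1]
finger_gap: 0.0673
t 5.6833 p [0.5333 0.1028 0.2194] ya 14.47 tilt 0.2 F [ 0.36 -0.17  0.08] gap 0.06734212232435874 q [-0.45  0.39  0.22  2.02 -0.12  0.74  0.09]
shift [ 0.892  0.368 -0.001] rot [-0.003 -0.006 -0.251] rows 4.6
```

```bash
python3 -m jog '[{"dx":0.89,"dy":0.37,"dz":0,"rx":0,"ry":0,"rz":-0.25,"grip":-0.5},{"dx":0.89,"dy":0.37,"dz":0,"rx":0,"ry":0,"rz":-0.25,"grip":-0.5},{"dx":0.89,"dy":0.37,"dz":0,"rx":0,"ry":0,"rz":-0.25,"grip":-0.5},{"dx":0.89,"dy":0.37,"dz":0,"rx":0,"ry":0,"rz":-0.25,"grip":-0.5},{"dx":0.89,"dy":0.37,"dz":0,"rx":0,"ry":0,"rz":-0.25,"grip":-0.5},{"dx":0.89,"dy":0.37,"dz":0,"rx":0,"ry":0,"rz":-0.25,"grip":-0.5},{"dx":0.89,"dy":0.37,"dz":0,"rx":0,"ry":0,"rz":-0.25,"grip":-0.5},{"dx":0.89,"dy":0.37,"dz":0,"rx":0,"ry":0,"rz":-0.25,"grip":-0.5}]'
python3 -c "
from h import *
st();snap('wrist','w4')
"
```

```text
time: 6.35
ee_pos: [0.562, 0.283, 0.2199]
eef_rot: [0.564, 0.826, -0.001, -0.0]
force: [0.3, -0.3, 0.4]
finger_gap: 0.0693
t 6.35 p [0.562  0.283  0.2199] ya 21.37 tilt 0.17 F [ 0.34 -0.33  0.39] gap 0.06931470801056593 q [-0.68  0.49  0.18  1.83 -0.11  0.83 -0.07]
```

View pics/w4.png

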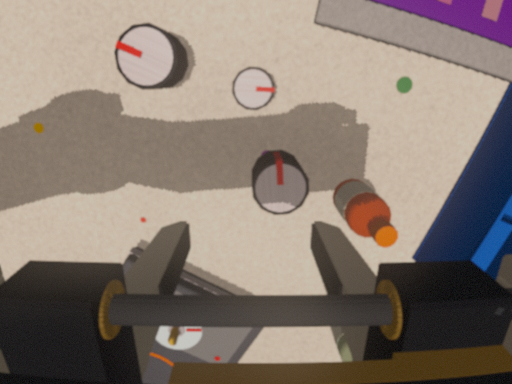

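The small knob, which is the one wanted, is at (254,88) with its pointer to the right, nearly along the jaw axis.

```bash
python3 - <<'E'
from h import *
c=load('w4');C=cloud(c);ok=c['depth']>0
u0,v0,u1,v1=225,60,285,118
sub=C[v0:v1,u0:u1];k=ok[v0:v1,u0:u1]&(sub[...,2]>.034)
zt=np.median(sub[k][:,2]);print('top z',zt,k.sum())
cnt=max(cv2.findContours(k.astype(np.uint8),cv2.RETR_EXTERNAL,cv2.CHAIN_APPROX_NONE)[0],key=cv2.contourArea)[:,0]+[u0,v0]
W=np.array([atz(c,u,v,.04)[:2] for u,v in cnt]).astype(np.float32)
print('minenc',cv2.minEnclosingCircle(W),'ell',cv2.fitEllipse(W))
hsv=cv2.cvtColor(c['frame'],cv2.COLOR_RGB2HSV)[v0:v1,u0:u1]
r=((hsv[...,0]<8)|(hsv[...,0]>172))&(hsv[...,1]>110)
ii=np.argwhere(r);Q=np.array([atz(c,b+u0,a+v0,.04)[:2] for a,b in ii]);m=Q.mean(0);d=np.linalg.svd(Q-m)[2][0];d*=np.sign(d[0])
o=np.array(cv2.fitEllipse(W)[0]);print(len(Q),m,'line',np.degrees(np.arctan2(d[1],d[0])),'ctr',np.degrees(np.arctan2(*(m-o)[::-1])))
cv2.imwrite('pics/k.png',cv2.resize(c['frame'][v0:v1,u0:u1,::-1],None,fx=8,fy=8,interpolation=cv2.INTER_CUBIC))
E
```

```text
top z 0.04072655155508814 1429
minenc ((0.5346652269363403, 0.35731393098831177), 0.02263396792113781) ell ((0.534846305847168, 0.35732728242874146), (0.04304736480116844, 0.04346511512994766), 6.577636241912842)
70 [0.54813234 0.36150394] line 17.2299626731472 ctr 17.451300090011248
```

View pics/k.png

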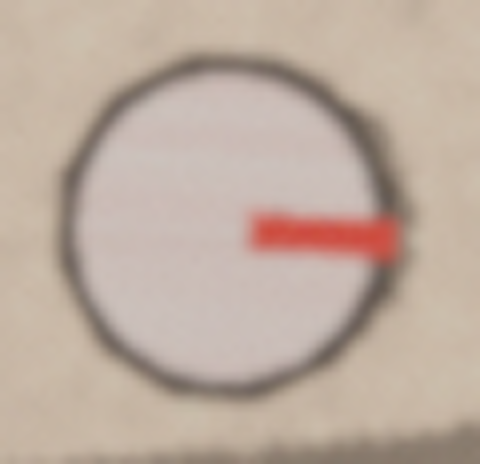

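```bash
python3 -c "
from h import *
goal([.5348,.3573,.10],17.3)
"
```

```text
shift [0.399 0.009 0.602] rot [-0.004  0.002  0.134] rows 3.5
```

```bash
python3 -m jog '[{"dx":0.2,"dy":0,"dz":0.1,"rx":0,"ry":0,"rz":0.13,"grip":-0.5},{"dx":0.4,"dy":0.01,"dz":0.25,"rx":0,"ry":0,"rz":0.13,"grip":-0.5},{"dx":0.4,"dy":0.01,"dz":0.45,"rx":0,"ry":0,"rz":0.13,"grip":-0.5},{"dx":0.4,"dy":0.01,"dz":0.6,"rx":0,"ry":0,"rz":0.13,"grip":-0.5},{"dx":0.4,"dy":0.01,"dz":0.6,"rx":0,"ry":0,"rz":0.13,"grip":-0.5},{"dx":0.4,"dy":0.01,"dz":0.6,"rx":0,"ry":0,"rz":0.13,"grip":-0.5}]'
python3 -c "
from h import *
st();goal([.5348,.3573,.009],17.3)
"
```

```text
time: 6.9
ee_pos: [0.5349, 0.3572, 0.1005]
eef_rot: [0.592, 0.806, -0.002, -0.0]
force: [0.1, -0.9, 0.6]
finger_gap: 0.0699
t 6.9 p [0.5349 0.3572 0.1005] ya 17.39 tilt 0.25 F [ 0.14 -0.89  0.63] gap 0.0698900096264371 q [-0.78  0.65  0.16  1.89 -0.16  0.62 -0.22]
shift [0.002 0.001 0.458] rot [-0.007  0.004  0.003] rows 2.2
```

```bash
python3 -m jog '[{"dx":0,"dy":0,"dz":0.15,"rx":0,"ry":0,"rz":0,"grip":-0.5},{"dx":0,"dy":0,"dz":0.3,"rx":0,"ry":0,"rz":0,"grip":-0.5},{"dx":0,"dy":0,"dz":0.4,"rx":0,"ry":0,"rz":0,"grip":-0.5},{"dx":0,"dy":0,"dz":0.457,"rx":0,"ry":0,"rz":0,"grip":-0.5},{"dx":0,"dy":0,"dz":0.457,"rx":0,"ry":0,"rz":0,"grip":-0.5},{"dx":0,"dy":0,"dz":0.457,"rx":0,"ry":0,"rz":0,"grip":-0.2},{"dx":0,"dy":0,"dz":0.457,"rx":0,"ry":0,"rz":0,"grip":0},{"dx":0,"dy":0,"dz":0.457,"rx":0,"ry":0,"rz":0,"grip":0.3},{"dx":0,"dy":0,"dz":0.457,"rx":0,"ry":0,"rz":0,"grip":0.6},{"dx":0,"dy":0,"dz":0.457,"rx":0,"ry":0,"rz":0,"grip":1}]' 30
python3 -m jog '[{"dx":0,"dy":0,"dz":0,"rx":0,"ry":0,"rz":0,"grip":1},{"dx":0,"dy":0,"dz":0,"rx":0,"ry":0,"rz":0,"grip":1},{"dx":0,"dy":0,"dz":0,"rx":0,"ry":0,"rz":0,"grip":1},{"dx":0,"dy":0,"dz":0,"rx":0,"ry":0,"rz":0,"grip":1}]' 30
python3 -c "
from h import *
st()
"
```

```text
time: 7.73
ee_pos: [0.5358, 0.36, 0.0114]
eef_rot: [0.591, 0.806, 0.001, 0.0]
force: [-2.0, -1.7, 7.5]
finger_gap: 0.0437
time: 8.07
ee_pos: [0.5358, 0.36, 0.0114]
eef_rot: [0.591, 0.806, 0.001, 0.0]
force: [-0.6, -1.2, 7.7]
finger_gap: 0.0441
t 8.0667 p [0.5358 0.36   0.0114] ya 17.5 tilt 0.09 F [-0.56 -1.21  7.73] gap 0.04405242704379638 q [-0.75  0.77  0.12  1.93 -0.19  0.45 -0.2 ]
```

```bash
python3 -m jog '[{"dx":0,"dy":0,"dz":-0.1,"rx":0,"ry":0,"rz":0,"grip":1},{"dx":0,"dy":0,"dz":-0.3,"rx":0,"ry":0,"rz":0,"grip":1},{"dx":0,"dy":0,"dz":-0.5,"rx":0,"ry":0,"rz":0,"grip":1},{"dx":0,"dy":0,"dz":-0.65,"rx":0,"ry":0,"rz":0,"grip":1},{"dx":0,"dy":0,"dz":-0.65,"rx":0,"ry":0,"rz":0,"grip":1},{"dx":0,"dy":0,"dz":-0.65,"rx":0,"ry":0,"rz":0,"grip":1},{"dx":0,"dy":0,"dz":-0.65,"rx":0,"ry":0,"rz":0,"grip":1}]' 30
python3 -c "
from h import *
st();snap('wrist','w5');c=snap('top','top5');cv2.imwrite('pics/top5c.png',cv2.resize(c['frame'][150:290,40:240,::-1],None,fx=4,fy=4,interpolation=cv2.INTER_CUBIC));c=snap('scene','scene5')
cv2.imwrite('pics/scene5c.png',cv2.resize(c['frame'][100:280,300:500,::-1],None,fx=4,fy=3.3,interpolation=cv2.INTER_CUBIC))
goal([.5517,.0387,.14],22.5)"
```

```text
time: 8.65
ee_pos: [0.5348, 0.3596, 0.14]
eef_rot: [0.591, 0.807, -0.0, -0.0]
force: [0.1, 0.2, -1.4]
finger_gap: 0.0438
t 8.65 p [0.5348 0.3596 0.14  ] ya 17.51 tilt 0.02 F [ 0.12  0.2  -1.37] gap 0.0437909835875694 q [-0.79  0.6   0.17  1.87 -0.15  0.69 -0.23]
shift [-1.554 -0.4   -0.004] rot [-0.005  0.002 -0.167] rows 7.7
```

View pics/w5.png

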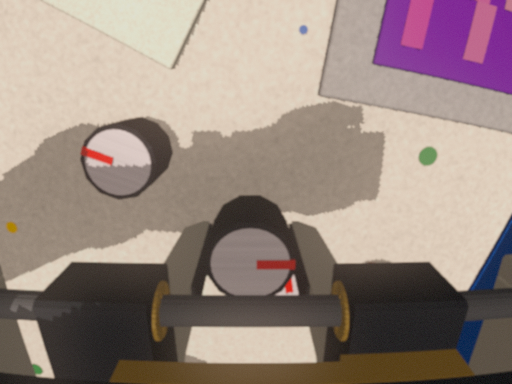

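View pics/scene5c.png

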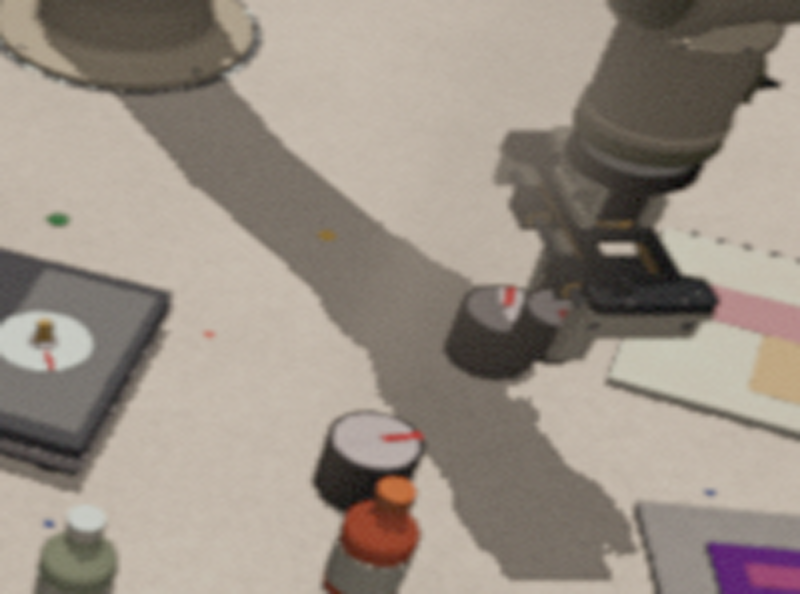

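View pics/top5c.png

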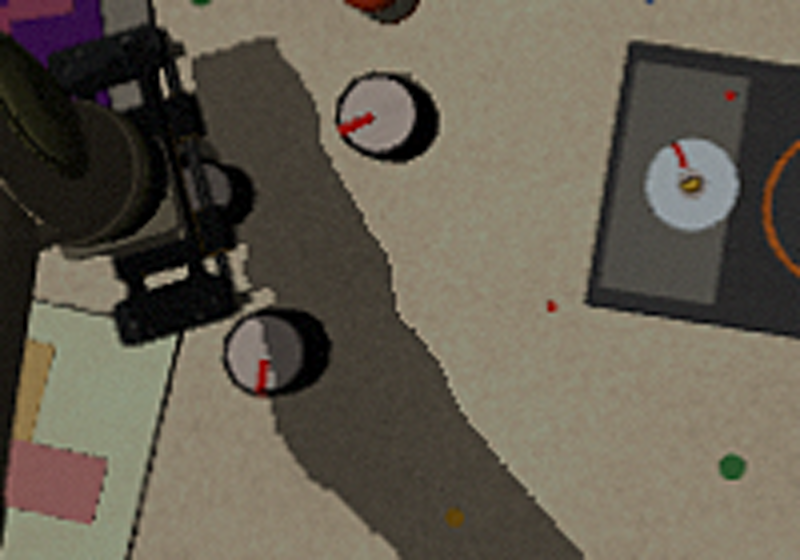

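The wrist view shows the knob gripped with its flats against the pads. Its top is at (252,264) and the pointer lies along the jaw axis. I'll measure where it sits in the hand.

```bash
cat > kn.py <<'E'
from h import *
import sys
def knob(f,pos,q):
    c=load(f);C=cloud(c);ok=c['depth']>0;hsv=cv2.cvtColor(c['frame'],cv2.COLOR_RGB2HSV)
    R=Ro.from_quat(q);L=R.inv().apply(C.reshape(-1,3)-pos).reshape(C.shape)
    reg=np.zeros(ok.shape,bool);reg[185:300,195:310]=1
    m=ok&reg&(np.abs(L[...,0])<.03)&(np.abs(L[...,1])<.0235)&(L[...,2]>-.06)&(L[...,2]<.02)
    zt=L[...,2][245:270,245:255];zt=np.median(zt);print('top tool z',zt,'-> underside',zt+.04)
    t=m&(np.abs(L[...,2]-zt)<.003)
    p=L[t];print('top extents x',p[:,0].min(),p[:,0].max(),'y',p[:,1].min(),p[:,1].max(),len(p))
    r=((hsv[...,0]<8)|(hsv[...,0]>172))&(hsv[...,1]>110)&t
    g=L[r];mm=g.mean(0);d=np.linalg.svd(g[:,:2]-mm[:2])[2][0];d*=np.sign(d[1]);print('pointer tool mean',mm,'angle from tool y (deg)',np.degrees(np.arctan2(d[0],d[1])),r.sum())
    print('tilt plane',np.linalg.lstsq(np.c_[p[:,:2],np.ones(len(p))],p[:,2],rcond=None)[0])
if __name__=='__main__':
    s=sense();knob(sys.argv[1],s['ee_pos'],s['eef_rot'])
E
python3 kn.py w5
```

```text
top tool z -0.03069803427469494 -> underside 0.009301965725305061
top extents x -0.021258718205138513 0.020637891465874393 y -0.023470071057184936 0.023453935870839465 5576
pointer tool mean [-0.00239502  0.01337759 -0.03102224] angle from tool y (deg) -5.622782909714994 356
tilt plane [ 0.01120753 -0.00536644 -0.03046252]
```

```bash
python3 -c "
from h import *
goal([.5508,.0408,.14],22.7)"
```

```text
shift [-1.543 -0.401 -0.004] rot [-0.005  0.002 -0.173] rows 7.6
```

```bash
python3 -m jog '[{"dx":-0.15,"dy":-0.04,"dz":0,"rx":0,"ry":0,"rz":-0.09,"grip":1},{"dx":-0.3,"dy":-0.08,"dz":0,"rx":0,"ry":0,"rz":-0.09,"grip":1},{"dx":-0.45,"dy":-0.12,"dz":0,"rx":0,"ry":0,"rz":-0.09,"grip":1},{"dx":-0.6,"dy":-0.16,"dz":0,"rx":0,"ry":0,"rz":-0.09,"grip":1},{"dx":-0.75,"dy":-0.2,"dz":0,"rx":0,"ry":0,"rz":-0.09,"grip":1},{"dx":-0.9,"dy":-0.24,"dz":0,"rx":0,"ry":0,"rz":-0.09,"grip":1},{"dx":-0.9,"dy":-0.24,"dz":0,"rx":0,"ry":0,"rz":-0.09,"grip":1}]' 30
python3 -c "
from h import *
st();goal([.5508,.0408,.14],22.7)"
```

```text
time: 9.38
ee_pos: [0.5434, 0.1659, 0.1393]
eef_rot: [0.575, 0.818, -0.002, 0.0]
force: [-0.4, -0.6, -0.5]
finger_gap: 0.0437
t 9.3833 p [0.5434 0.1659 0.1393] ya 19.76 tilt 0.27 F [-0.43 -0.55 -0.54] gap 0.04370843057945494 q [-0.49  0.52  0.14  2.04 -0.12  0.59  0.07]
shift [-0.601 -0.177 -0.001] rot [-0.007  0.006 -0.098] rows 3.0
```

```bash
python3 -m jog '[{"dx":-0.15,"dy":-0.05,"dz":0,"rx":0,"ry":0,"rz":-0.098,"grip":1},{"dx":-0.3,"dy":-0.09,"dz":0,"rx":0,"ry":0,"rz":-0.098,"grip":1},{"dx":-0.45,"dy":-0.13,"dz":0,"rx":0,"ry":0,"rz":-0.098,"grip":1},{"dx":-0.6,"dy":-0.177,"dz":0,"rx":0,"ry":0,"rz":-0.098,"grip":1},{"dx":-0.6,"dy":-0.177,"dz":0,"rx":0,"ry":0,"rz":-0.098,"grip":1},{"dx":-0.6,"dy":-0.177,"dz":0,"rx":0,"ry":0,"rz":-0.098,"grip":1},{"dx":-0.6,"dy":-0.177,"dz":0,"rx":0,"ry":0,"rz":-0.098,"grip":1}]' 30
python3 -c "
from h import *
st();goal([.5508,.0408,.092],22.7);snap('wrist','w6')
c=snap('scene','s6');cv2.imwrite('pics/s6c.png',cv2.resize(c['frame'][100:260,180:380,::-1],None,fx=4,fy=3.7,interpolation=cv2.INTER_CUBIC))"; python3 kn.py w6
```

```text
time: 9.97
ee_pos: [0.5516, 0.0491, 0.1395]
eef_rot: [0.551, 0.834, -0.0, -0.001]
force: [-0.4, 0.4, -0.7]
finger_gap: 0.0437
t 9.9667 p [0.5516 0.0491 0.1395] ya 23.12 tilt 0.07 F [-0.38  0.4  -0.66] gap 0.04368068263930416 q [-0.26  0.5   0.1   2.07 -0.09  0.57  0.31]
shift [-0.037 -0.02   0.238] rot [-0.002 -0.001  0.014] rows 1.2
top tool z -0.029281295173450822 -> underside 0.010718704826549179
top extents x -0.021656075761942308 0.01936483233694693 y -0.023476521664524987 0.023455694505161096 5582
pointer tool mean [-0.00297771  0.01235861 -0.02959314] angle from tool y (deg) 0.5228563931746807 344
tilt plane [ 0.01143063 -0.00211877 -0.02903068]
```

View pics/w6.png

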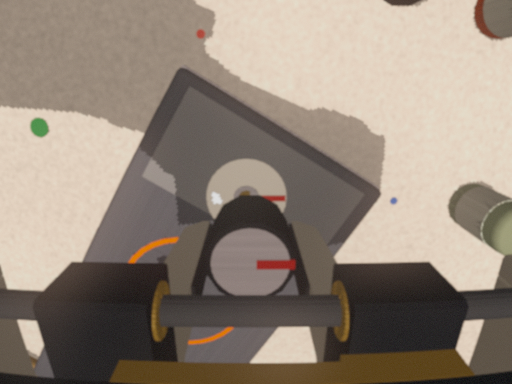

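View pics/s6c.png

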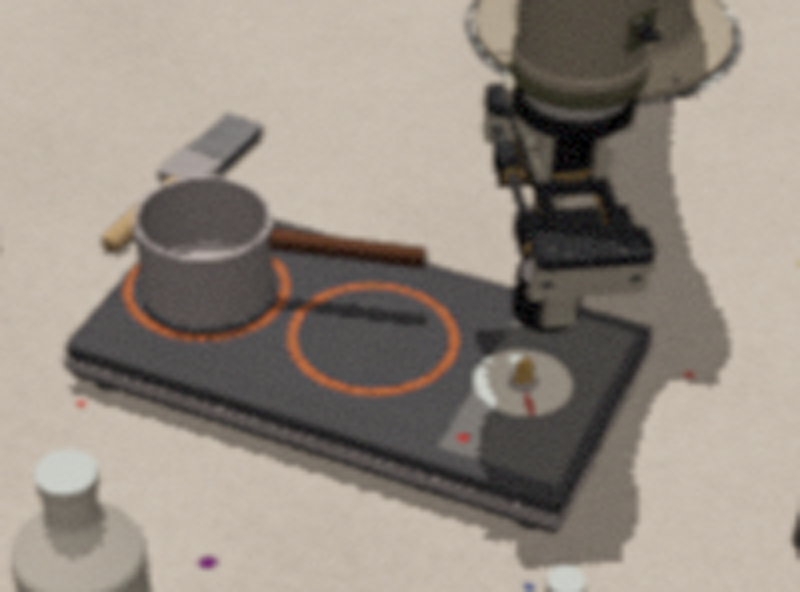

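```bash
python3 m2.py w6 2>/dev/null; python3 - <<'E'
from h import *
c=load('w6');s=sense();R=Ro.from_quat(s['eef_rot'])
# overlay predicted knob top for offset and the dial/shaft models
im=cv2.resize(c['frame'][140:310,160:340,::-1],None,fx=4,fy=3.5,interpolation=cv2.INTER_CUBIC)
def dr(W,col,cl=True):
    P=proj(c,W);q=((P-[160,140]+.5)*[4,3.5]).astype(int);cv2.polylines(im,[q[:,None]],cl,col,1)
a=np.radians(np.arange(15,375,30));h=.022/np.cos(np.radians(15))
for off,col in [(-.0023,(0,255,0)),(0,(255,0,0))]:
    for z in(-.029,.011):
        T=np.c_[off-h*np.sin(a),h*np.cos(a),0*a+z];dr(R.apply(T)+s['ee_pos'],col)
t=np.linspace(0,6.28,60);o=[.5517,.0387]
dr(np.c_[o[0]+.034*np.cos(t),o[1]+.034*np.sin(t),0*t+.051],(0,255,255))
dr(np.c_[o[0]+.007*np.cos(t),o[1]+.007*np.sin(t),0*t+.074],(0,255,255))
b=np.radians(22.7);dr(np.array([[o[0],o[1],.051],[o[0]+.034*np.cos(b),o[1]+.034*np.sin(b),.051]]),(0,255,255),False)
cv2.imwrite('pics/ov6.png',im)
E
```

```text
dial [0.5514058  0.03885439] 0.034139971644270864 160 257
mark 90 [0.57454072 0.04826189] ang line 18.905057834657914 ang from centre 22.128463932939297
shaft None 0
near [ 0.53517699 -0.0751813 ] 0.05848685217985691 499
```

View pics/ov6.png

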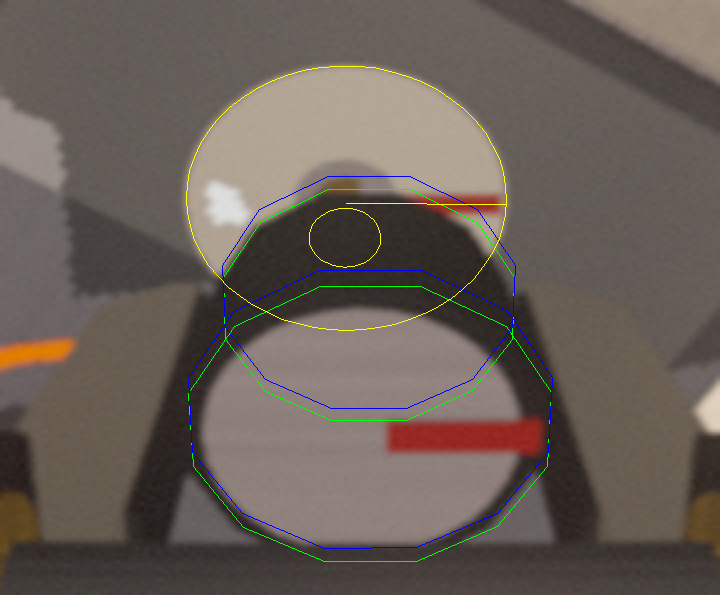

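```bash
python3 -c "
from h import *
goal([.5513,.0417,.092],22.5)"
```

```text
shift [-0.038 -0.018  0.239] rot [-0.001 -0.001  0.025] rows 1.2
```

```bash
python3 -m jog '[{"dx":0,"dy":0,"dz":0,"rx":0,"ry":0,"rz":0,"grip":1},{"dx":0,"dy":0,"dz":0,"rx":0,"ry":0,"rz":0,"grip":1}]' 30;  python3 -c "
from h import *
st();goal([.5513,.0417,.092],22.5)"
```

```text
time: 10.23
ee_pos: [0.5517, 0.0498, 0.1401]
eef_rot: [0.55, 0.835, 0.0, -0.0]
force: [-0.2, -1.0, -0.8]
finger_gap: 0.0437
t 10.2333 p [0.5517 0.0498 0.1401] ya 23.24 tilt 0.02 F [-0.23 -0.95 -0.78] gap 0.04369738571134974 q [-0.26  0.5   0.1   2.07 -0.09  0.57  0.31]
shift [-0.037 -0.018  0.24 ] rot [-0.    -0.     0.025] rows 1.2
```

```bash
python3 -m jog '[{"dx":-0.02,"dy":-0.01,"dz":0.03,"rx":0,"ry":0,"rz":0.025,"grip":1},{"dx":-0.037,"dy":-0.018,"dz":0.09,"rx":0,"ry":0,"rz":0.025,"grip":1},{"dx":-0.037,"dy":-0.018,"dz":0.15,"rx":0,"ry":0,"rz":0.025,"grip":1},{"dx":-0.037,"dy":-0.018,"dz":0.21,"rx":0,"ry":0,"rz":0.025,"grip":1},{"dx":-0.037,"dy":-0.018,"dz":0.23,"rx":0,"ry":0,"rz":0.025,"grip":1},{"dx":-0.037,"dy":-0.018,"dz":0.23,"rx":0,"ry":0,"rz":0.025,"grip":1},{"dx":-0.037,"dy":-0.018,"dz":0.23,"rx":0,"ry":0,"rz":0.025,"grip":1}]' 40;  python3 -c "
from h import *
st();goal([.5513,.0417,.0694],22.5)
snap('wrist','w7');c=snap('scene','s7');cv2.imwrite('pics/s7c.png',cv2.resize(c['frame'][150:230,260:360,::-1],None,fx=7,fy=7,interpolation=cv2.INTER_CUBIC))"
```

```text
time: 10.82
ee_pos: [0.5514, 0.0404, 0.0942]
eef_rot: [0.556, 0.831, -0.0, -0.0]
force: [-0.3, 0.0, -1.2]
finger_gap: 0.0437
t 10.8167 p [0.5514 0.0404 0.0942] ya 22.38 tilt 0.03 F [-0.32  0.02 -1.24] gap 0.043683374402676826 q [-0.24  0.57  0.09  2.1  -0.11  0.47  0.32]
shift [0.006 0.002 0.124] rot [-0.001 -0.    -0.004] rows 0.6
```

View pics/s7c.png

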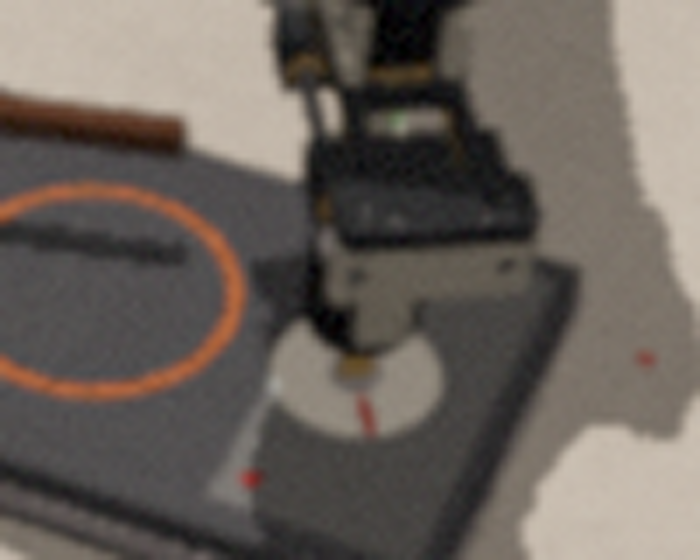

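View pics/w7.png

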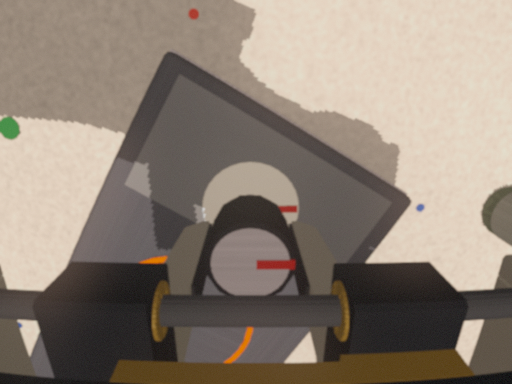

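```bash
python3 -m jog '[{"dx":0.006,"dy":0.002,"dz":0.02,"rx":0,"ry":0,"rz":0,"grip":1},{"dx":0.006,"dy":0.002,"dz":0.035,"rx":0,"ry":0,"rz":0,"grip":1},{"dx":0.006,"dy":0.002,"dz":0.05,"rx":0,"ry":0,"rz":0,"grip":1},{"dx":0.006,"dy":0.002,"dz":0.065,"rx":0,"ry":0,"rz":0,"grip":1},{"dx":0.006,"dy":0.002,"dz":0.075,"rx":0,"ry":0,"rz":0,"grip":1},{"dx":0.006,"dy":0.002,"dz":0.075,"rx":0,"ry":0,"rz":0,"grip":1}]' 40;  python3 -c "
from h import *
st();goal([.5513,.0417,.0694],22.5)"
```

```text
time: 11.42
ee_pos: [0.5511, 0.0417, 0.0787]
eef_rot: [0.556, 0.831, -0.0, -0.0]
force: [0.5, -0.7, -1.0]
finger_gap: 0.0435
t 11.4167 p [0.5511 0.0417 0.0787] ya 22.39 tilt 0.04 F [ 0.5  -0.71 -1.04] gap 0.04347788372676197 q [-0.23  0.6   0.08  2.11 -0.11  0.43  0.32]
shift [-0.     0.001  0.047] rot [-0.001 -0.    -0.004] rows 0.2
```

The knob is 7 mm past the tip with no contact force, so it's on the shaft. I'll keep going.

```bash
python3 -m jog '[{"dx":0,"dy":0,"dz":0.015,"rx":0,"ry":0,"rz":0,"grip":1},{"dx":0,"dy":0,"dz":0.03,"rx":0,"ry":0,"rz":0,"grip":1},{"dx":0,"dy":0,"dz":0.045,"rx":0,"ry":0,"rz":0,"grip":1},{"dx":0,"dy":0,"dz":0.055,"rx":0,"ry":0,"rz":0,"grip":1},{"dx":0,"dy":0,"dz":0.065,"rx":0,"ry":0,"rz":0,"grip":1},{"dx":0,"dy":0,"dz":0.065,"rx":0,"ry":0,"rz":0,"grip":1},{"dx":0,"dy":0,"dz":0.065,"rx":0,"ry":0,"rz":0,"grip":1}]' 40;  python3 -c "
from h import *
st()"
```

```text
time: 12.0
ee_pos: [0.5514, 0.0417, 0.0664]
eef_rot: [0.556, 0.831, 0.0, 0.0]
force: [-1.6, -0.6, 4.4]
finger_gap: 0.0436
t 12.0 p [0.5514 0.0417 0.0664] ya 22.38 tilt 0.0 F [-1.63 -0.58  4.36] gap 0.043601870476631936 q [-0.23  0.62  0.08  2.12 -0.11  0.41  0.32]
```

```bash
python3 -m jog '[{"dx":0,"dy":0,"dz":0.008,"rx":0,"ry":0,"rz":0,"grip":1},{"dx":0,"dy":0,"dz":0.015,"rx":0,"ry":0,"rz":0,"grip":1},{"dx":0,"dy":0,"dz":0.02,"rx":0,"ry":0,"rz":0,"grip":1},{"dx":0,"dy":0,"dz":0.02,"rx":0,"ry":0,"rz":0,"grip":1},{"dx":0,"dy":0,"dz":0.02,"rx":0,"ry":0,"rz":0,"grip":1}]' 40;  python3 -c "
from h import *
st()"
```

```text
time: 12.42
ee_pos: [0.5514, 0.0417, 0.0631]
eef_rot: [0.556, 0.831, 0.0, 0.0]
force: [-2.6, -0.5, 13.0]
finger_gap: 0.0437
t 12.4167 p [0.5514 0.0417 0.0631] ya 22.38 tilt 0.04 F [-2.63 -0.52 12.97] gap 0.043667054540938756 q [-0.23  0.62  0.07  2.12 -0.11  0.4   0.33]
```

```bash
python3 -m jog '[{"dx":0,"dy":0,"dz":0,"rx":0,"ry":0,"rz":0,"grip":1},{"dx":0,"dy":0,"dz":0,"rx":0,"ry":0,"rz":0,"grip":1},{"dx":0,"dy":0,"dz":0,"rx":0,"ry":0,"rz":0,"grip":1},{"dx":0,"dy":0,"dz":0,"rx":0,"ry":0,"rz":0,"grip":1},{"dx":0,"dy":0,"dz":0,"rx":0,"ry":0,"rz":0,"grip":1},{"dx":0,"dy":0,"dz":0,"rx":0,"ry":0,"rz":0,"grip":1}]' 40;  python3 -c "
from h import *
st()
snap('wrist','w8');snap('top','top8');c=snap('scene','s8');cv2.imwrite('pics/s8c.png',cv2.resize(c['frame'][140:250,190:360,::-1],None,fx=4.6,fy=4.6,interpolation=cv2.INTER_CUBIC))"; python3 kn.py w8;python3 pm.py top8 .5145 -.2067 180 340 150 260 pics/pm8.png
```

```text
time: 12.92
ee_pos: [0.5514, 0.0417, 0.0631]
eef_rot: [0.556, 0.831, 0.0, 0.0]
force: [-2.4, -0.6, 14.5]
finger_gap: 0.0435
t 12.9167 p [0.5514 0.0417 0.0631] ya 22.38 tilt 0.04 F [-2.45 -0.63 14.51] gap 0.04354349146813308 q [-0.23  0.62  0.07  2.12 -0.11  0.4   0.33]
top tool z -0.029457806029902594 -> underside 0.010542193970097407
top extents x -0.02133689290970967 0.020382387509783034 y -0.023474676782302806 0.02348340119325948 5584
pointer tool mean [-0.00205866  0.01276992 -0.02984385] angle from tool y (deg) -0.07035289999123072 349
tilt plane [ 0.0107891  -0.00163153 -0.02930231]
```

View pics/s8c.png

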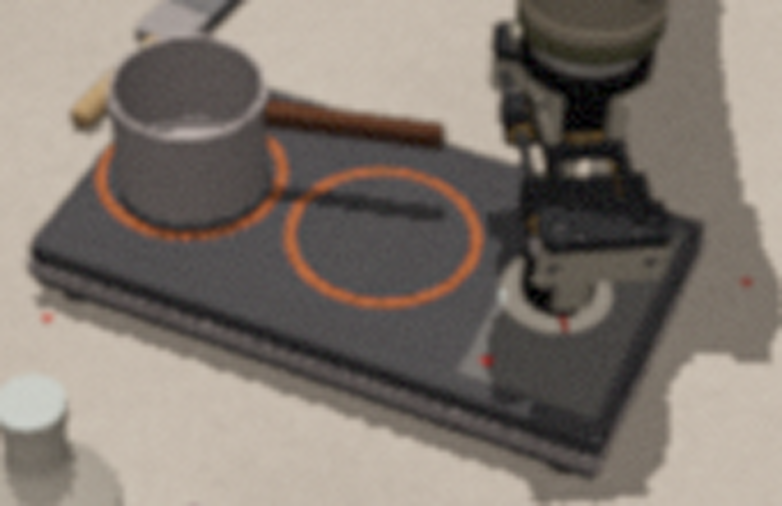

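View pics/pm8.png

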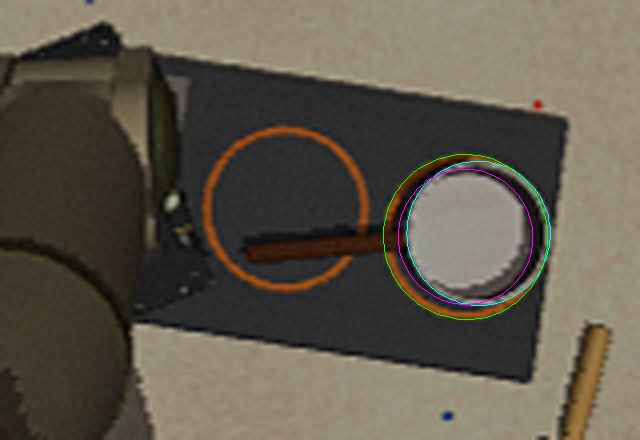

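View pics/w8.png

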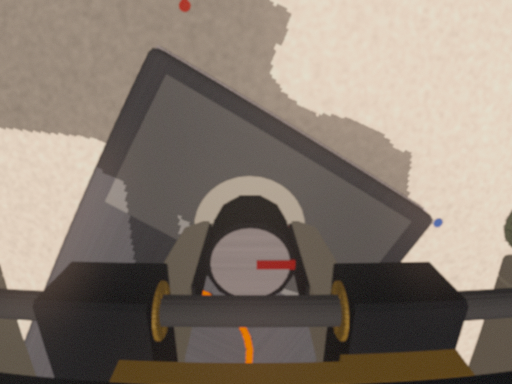

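The pot's rim matches the model on the far ring, the knob is aligned and seated, and the ~15 N press is holding steady. I'm handing in.

```bash
python3 -c "
from bench import hand_in
print(hand_in())"
```

```text
the job is handed in; nothing more can be done
None
```

I slid the pot by its handle onto the far ring and let go. I then gripped the 44 mm knob on its flats, fitted it on the D-shaft and handed in while still pressing it down; there is no verdict back.

**Last checks**
- **Pot:** it stood within about 1 mm of the far ring's centre, by both the handle-tip measurement and the overlay on the top picture.
- **Knob alignment:** the pointer was about 22.4°. The dial mark read 22–23° in most fits.
- **Pressing:** the wrist force held at about 14 N, above the spring's 8 N. The tool was at z = 63.1 mm, against 63.4 mm expected at the bottom of the travel. Together these say the shaft was fully down.
- **Grip:** the finger opening was steady at 43.5 mm with the grip set to 40 N.
- **Time:** 12.9 s of the 64 s were used.

**Checks that disagreed or are indirect**
- The circle fit on the pot's rim and the handle fit differed by up to 11 mm before the slide. I trusted the handle, and the final overlay supported it.
- Fits on the red marks wandered by about 5° in some pictures: −5.6° once for the pointer and 18.9° once for the dial mark.
- Depth put the knob's underside about 1 mm higher than the tool height at the grasp implied.
- The gap between knob and deck was worked out from heights (about 2 mm), not seen.
- I did not measure the paints, jar, brush and palette knife again. The arm was never near them.

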